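Dock the cordless soldering iron and press its cap home

ROBOT

A 7-joint arm with a two-finger parallel gripper is mounted at the origin on the work surface. World frame = base frame: x ahead of the robot, y to its left, z up, the work surface at z = 0. Lengths are in m, angles in rad, forces in N, time in s.
With the tool pointing down it reaches from about 0.4 to 0.85 m from the base axis. Payload 10.4 kg.
Tool frame: the origin (TCP) lies between the finger pads; the fingertips stand 14 mm ahead of it and the grasp point (between the pads) lies 5 mm behind it; z points along the fingers, y is the direction in which the jaws open and shut (so a half turn about z gives the same grasp; the last joint's range is limited). The gripper opens to 87 mm and grips with 3 to 60 N. Pads are 19 mm wide; open, the fingers measure 117 mm over their backs; the gripper's body (75 mm by 190 mm) begins 51 mm behind the grasp point.
Start: joints at [1.117, 0.332, -0.065, 1.46, 0.022, 1.35, -0.088], TCP at [0.261, -0.568, 0.237] pointing down, gripper open.
Joint ranges: [-2.6, 2.6], [-0.5, 2.12], [-1.47, 1.34], [0.16, 2.42], [-1.27, 4.41], [0.06, 2.06], [-2.6, 2.6]. Speed limits (rad/s): [2.22, 2.22, 2.79, 2.79, 3.14, 3.14, 3.14].

INTERFACE

Orientations are given as a unit quaternion [x, y, z, w].
In Python, from bench import readout, camera, calibration, order gives the robot as it stands.
- The arm moves only by the tool apply_moves, never from a script. Its argument "deltas" is a list of rows, each an object with "translation": the shift along the world's x, y, z in m, a list of three; "turn": the turn, a rotation vector about the world's x, y, z in rad, a list of three; "hand": the finger opening in m, from 0 to 0.087. A call has 1 to 5 rows; each row shifts and turns the pose as measured when the row begins; what a row does not reach is not made up. A row lasts 1/10 s, in which the tool goes at most 50 mm and 8.59 degrees, less where a joint would pass 70% of its speed; a pose out of reach is approached as far as the arm can. A call with a gripper value outside its range is refused whole. The fingers move at their own pace and stop on an object; "newtons" is the grip in N (left out, the last holds). Time passes only in rows, so rows that do not move let the fingers close. It gives the time, the measured TCP pose, the force and the opening at its end, in the units of the state.
- readout.read_state(): the state, without advancing time (a new reading comes with each control period).
- camera(name): name is "scene" or "top" or "wrist"; returns the picture (480x640x3 uint8, red, green, blue); there is no depth.
- calibration(name): a dict with "fx", "fy", "cx", "cy" (pixels), "extrinsics" (4x4, takes a point from world to camera coordinates). Camera axes: x right, y down, z forward; pixel columns grow to the right and rows downward; lengths in m; the calibration is good to about 2 mm. A picture is of the moment at which its call begins: read the wrist's pose just before it. calibration takes no time and is no camera call; for the wrist camera it gives the pose at the moment of the call.
- order.close_job(): hands the job in, once; it reports no verdict.
The state is a dict: "time": time; "joint_positions": joint angles; "joint_vel": joint speeds; "joint_torque": joint torques, N m; "ee_pos": TCP position; "eef_rot": TCP orientation; "ft_force": force on the tool from outside, world axes, zero at the start; "torque": the same for the moment, N m; "width": finger opening in m.
Only numpy, scipy, OpenCV 4.12 (cv2) and the standard library are available. Lean on these libraries where they do the work, as an engineer would, in place of code of your own. Each camera call takes 0.05 s, during which the arm holds its last target. There are 200 camera calls.

TASK

Put the cordless soldering iron on charge: take it out of the tool tray and lay it, right way up and tail first, in the charging dock (opening the dock's keeper lever first if it is in the way), then swing that lever fully shut over it, and only then press the iron's half-on cap fully home, which also leaves the iron's tail up against the dock's back wall. Leave the marker, the solder spool and the jar where they are.

Things in the scene. Friction and masses are not known exactly. Their poses are not given: they have to be found in the camera images.
- iron: Cordless soldering iron, 0.15 kg: grey box handle 100 long (x), 26 wide, 24 high; ahead of it a black neck, 16 across, with the round black cap. Origin: centre of the handle's underside; +x to the cap, tail end at x = -50, shoulder at +50; +z up, switch and display on top. Starts lying in one tray lane, underside 10 above the table; only the rear 45 of the handle sticks out of the tray.
- cap (a joint): How far the cap stands out from fully home, in m: 0 = home against the handle's shoulder, 0.026 = farthest out. It starts partly out. It is held by about 6 N of detent friction and cannot come off the neck.
- cap_end (a point): Centre of the cap's flat outer end. The cap is a cylinder 23 across and 55 long on the iron's axis, 12 above the iron's underside. It reaches from the end back towards the handle; at home its end is 105 ahead of the iron's origin.
- tray: Fixed aluminium tray, 150 long (x), 98 wide, walls 40 high and 6 thick: two lanes along x, 40 wide inside, open at both ends, centred at y = +23 and -23, floor 10 above the table; too narrow for fingers beside the iron. Origin: centre of the underside. The iron's cap points to tray +x; its tail sticks out at the -x end.
- dock: Fixed dock. Origin at table height on its centre line, in front of it. Channel along x, 30 wide, floor at z = 25, flared walls to z = 46, from the back wall (x = -120, 44 high) to x = -65; then to x = -21 only a 14 wide rail at floor height, fingers fit beside it. Base plate 74 wide, 8 high, x -138 to -20. Seated iron: +x along dock +x, origin at (-70, 0, 25), tail on back wall, cap in front.
- keeper (a joint): Angle of the dock's keeper lever in rad: 0 = fully shut, lying level over the iron's tail, about 2 above the handle; 1.9 = fully open, up and a little backwards. It starts anywhere from half shut to fully open and stays where it is left (0.05 N m friction); below about 1.5 it stands in the way of laying the iron in.
- keeper_hinge (a point): Hinge axis of the keeper lever (along the dock's y), behind the back wall, at x = -132, z = 54 in the dock's frame. The lever is a steel bar 22 wide and 7 thick with its mid-thickness on the hinge axis.
- keeper_tip (a point): Free end of the keeper lever, 75 from the hinge; it has a small upturned tab rising 10.
- marker: Bystander: marker pen 127 long, 20 across, lying in the tray's other lane. Origin on its underside at its rear end; it points along its +x.
- spool: Bystander: solder spool standing on the table, 60 across, 46 high. Origin: centre of its underside.
- jar: Bystander: small glass jar standing on the table, 48 across, 45 high. Origin: centre of its underside.
Not all that is in view belongs to the job. What is shaped like the iron but blue or turquoise is not meant.

How it is judged:
On the way, in this order (a step that is already met when the one before it is completed fails the run):
1. the iron lies right way up in the dock's channel, tail at the back wall or up to 14 mm short of it (x of iron in the frame of dock between -0.075 and -0.056 m and y of iron in the frame of dock between -0.005 and 0.005 m and z of iron in the frame of dock between 0.021 and 0.029 m and angle between the x axis of iron and the x axis of dock, either way round below 0.08 rad and angle between iron's own z axis and vertical below 0.1 rad), for 0.2 s.
2. the keeper lever is shut over it (all of step 1 and value of joint keeper below 0.1 rad), for 0.2 s.
3. the cap is pressed fully home with the lever shut (value of joint cap below 0.003 m and value of joint keeper below 0.1 rad), for 0.2 s.
At the end, for the whole second after the job is handed in: The iron lies at rest in the dock, right way up, within 5 mm of its seat along and across the channel and 4 mm in height, in line with the dock to 0.08 rad; the keeper lever is within 0.1 rad of shut; the cap is within 3 mm of home (all of step 3 and x of iron in the frame of dock between -0.075 and -0.065 m and y of iron in the frame of dock between -0.005 and 0.005 m and z of iron in the frame of dock between 0.021 and 0.029 m and angle between the x axis of iron and the x axis of dock, either way round below 0.08 rad and angle between iron's own z axis and vertical below 0.1 rad and linear speed of iron below 0.02 m/s); the robot touches nothing.
It fails at once if the marker is moved more than 30 mm or tipped (distance of marker from where it was at the start of the episode above 0.03 m or angle between marker's own z axis and vertical above 0.5 rad).
It fails at once if the spool is moved more than 30 mm or tipped (distance of spool from where it was at the start of the episode above 0.03 m or angle between spool's own z axis and vertical above 0.5 rad).
It fails at once if the jar is moved more than 30 mm or tipped (distance of jar from where it was at the start of the episode above 0.03 m or angle between jar's own z axis and vertical above 0.5 rad).
It also fails if it takes over 72 s, if anything falls off the work surface, if the arm or the gripper's body presses on something with over 40 N, if the wrist force passes 120 N, or if a joint passes its speed limit or range.

## Working session

There is one attempt and no reset: what is moved stays moved. The work goes in short steps, Python scripts to look and compute and a tool call to move; the robot and the scene stay as the last step left them, time stands still between calls to the robot, and variables do not carry over. Pictures are saved under pics/ and viewed, about 8 in all and at most 12, crops included, and the job is handed in when it is done.

Besides the shell and the picture viewer there is one more tool, called after "Emit:" as name(argument=value, ...) on one line, values as JSON. apply_moves: Moves the arm, as the interface text tells. Its arguments: {"type":"object","properties":{"deltas":{"type":"array","items":{"type":"object","properties":{"translation":{"type":"array","items":{"type":"number"}},"turn":{"type":"array","items":{"type":"number"}},"hand":{"type":"number"}}}},"newtons":{"type":"number"}},"required":["deltas"]}

```bash
mkdir -p pics; ls
python3 - <<'E'
from bench import readout, camera, calibration
import cv2,numpy as np
for n in ["scene","top"]:
    im=camera(n); cv2.imwrite(f"pics/{n}0.png",im[:,:,::-1])
    c=calibration(n); print(n,c["fx"],c["fy"],c["cx"],c["cy"]); print(np.round(c["extrinsics"],3).tolist())
s=readout.read_state(); print(s)
E
```

```text
pics
scene 620.6855856398356 620.6855856398356 310.9558933880298 236.28714131696032
[[-0.408, 0.913, 0.018, 0.196], [0.541, 0.258, -0.801, -0.27], [-0.736, -0.316, -0.599, 1.859], [0.0, 0.0, 0.0, 1.0]]
top 547.1222988737644 547.1222988737644 315.4152014129657 249.66806618439122
[[-0.016, -1.0, 0.001, 0.028], [-0.992, 0.016, -0.128, 0.568], [0.128, -0.003, -0.992, 0.985], [0.0, 0.0, 0.0, 1.0]]
{'time': 0.1, 'joint_positions': array([ 1.1173739 ,  0.33280863, -0.06465654,  1.46083439,  0.02158267,
        1.34987856, -0.08850012]), 'joint_vel': array([-0.00010629, -0.00192037,  0.00047531, -0.00016493, -0.00127309,
       -0.00144701,  0.00043571]), 'joint_torque': array([ 2.33633000e-03, -6.24543858e+01,  2.52267782e-02, -3.90715456e+01,
       -6.13168348e-02,  3.66187992e-02,  7.62075706e-05]), 'ee_pos': array([ 0.2608613 , -0.56761483,  0.23584435]), 'eef_rot': array([ 9.76891203e-01,  2.13736279e-01, -1.56919615e-04, -5.97030834e-04]), 'ft_force': array([-0.10446113,  0.39546306, -0.06296956]), 'torque': array([-0.00669739,  0.04790255, -0.00560866]), 'width': 0.08712782747033995}
```

View pics/top0.png

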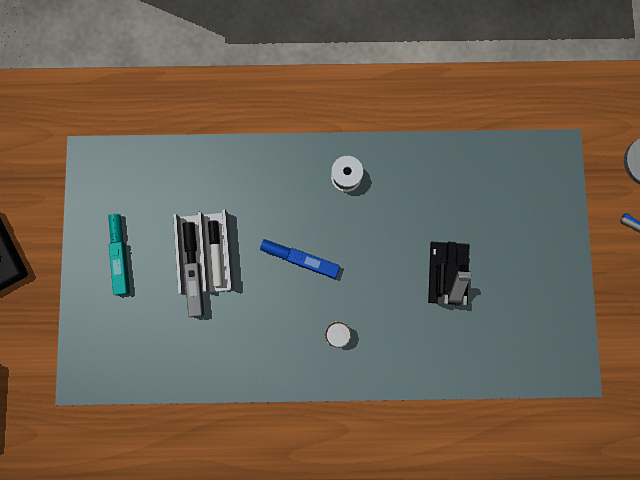

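View pics/scene0.png

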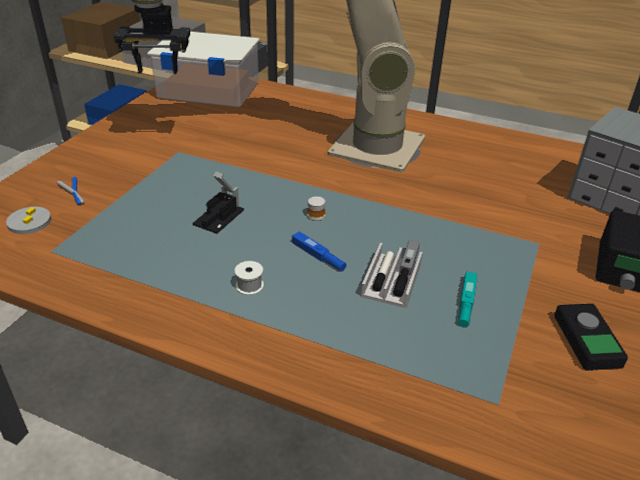

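The top view shows three iron-like things: turquoise at (118,255), blue at (300,258), and grey with a black cap in the left tray lane at (193,275). The grey one is mine. The dock is at (450,272), with its lever raised and its channel front facing up in the image. Next is one composite of close crops.

```bash
cat > h.py <<'E'
import numpy as np,cv2
from bench import readout,camera,calibration
def cal(n):
    c=calibration(n);K=np.array([[c["fx"],0,c["cx"]],[0,c["fy"],c["cy"]],[0,0,1]]);return K,np.array(c["extrinsics"])
def atz(n,uv,z,c=None):
    K,E=c or cal(n);R=E[:3,:3];o=-R.T@E[:3,3];d=R.T@np.linalg.inv(K)@[*uv,1];return o+d*(z-o[2])/d[2]
def tri(obs): # [(cal,uv)]
    A=[];b=[]
    for (K,E),uv in obs:
        R=E[:3,:3];o=-R.T@E[:3,3];d=R.T@np.linalg.inv(K)@[*uv,1];d/=np.linalg.norm(d)
        P=np.eye(3)-np.outer(d,d);A.append(P);b.append(P@o)
    A=np.vstack(A);b=np.hstack(b);x,*_=np.linalg.lstsq(A,b,rcond=None);return x,np.linalg.norm(A@x-b)
def proj(c,p):
    K,E=c;q=K@(E[:3,:3]@np.asarray(p)+E[:3,3]);return q[:2]/q[2]
def crop(im,x,y,w,h,s): return cv2.resize(im[y:y+h,x:x+w],None,fx=s,fy=s,interpolation=cv2.INTER_CUBIC)
E
python3 - <<'E'
from h import *
t=cv2.imread("pics/top0.png");s=cv2.imread("pics/scene0.png")
a=np.hstack([crop(t,165,200,80,125,4.8)[:600],crop(t,420,230,64,96,6.25)])
b=np.hstack([crop(s,185,165,80,72,5),crop(s,350,230,80,72,5)])
cv2.imwrite("pics/c1.png",np.vstack([cv2.resize(a,None,fx=.999,fy=1)[:600]]));cv2.imwrite("pics/c2.png",b);print(a.shape,b.shape)
E
```

```text
(600, 784, 3) (360, 800, 3)
```

View pics/c1.png

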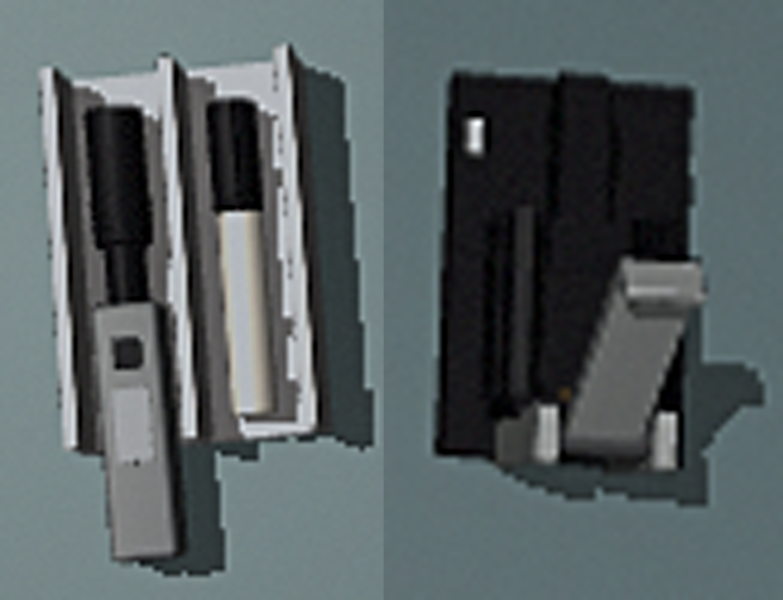

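View pics/c2.png

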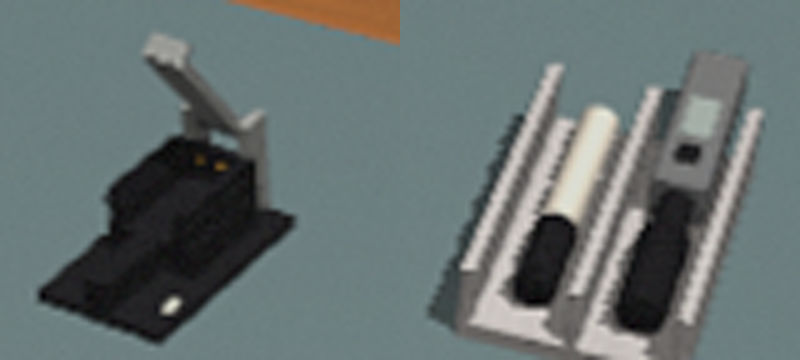

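The crops confirm the grey iron with switch and display up (tail end at crop 148,553). The dock's lever is partly raised (tip at crop 662,265). Triangulating corners now.

Run:
```python
from h import *
T=cal("top");S=cal("scene")
tl=lambda x,y:(165+x/4.8-.5+.1,200+y/4.8-.4); tr=lambda x,y:(420+(x-384)/6.25-.4,230+y/6.25-.4)
sl=lambda x,y:(185+x/5-.4,165+y/5-.4); sr=lambda x,y:(350+(x-400)/5-.4,230+y/5-.4)
P={}
for k,a,b in [("tail+y",tl(112,556),sr(748,60)),("tail-y",tl(184,548),sr(698,53)),("sh+y",tl(97,308),sr(712,192)),("sh-y",tl(163,303),sr(655,178)),
 ("dF+",tr(450,73),sl(160,340)),("dF-",tr(692,88),sl(40,295)),("dR+",tr(437,453),sl(295,218)),("tipL",tr(622,262),sl(188,42)),("tipR",tr(703,268),sl(147,50)),
 ("trayF+ top",tl(45,70),sr(700,345)),("trayR+ top",tl(70,448),sr(757,112))]:
    x,e=tri([(T,a),(S,b)]);P[k]=x;print(k,np.round(x,4),round(e,4))
for k,a in [("dF+",tr(450,73)),("dF-",tr(692,88)),("dR+",tr(437,453)),("dR-",tr(683,468))]: print(k,np.round(atz(0,a,.008,T),4))
for k,a in [("tail+",tl(112,556)),("tail-",tl(184,548)),("sh+",tl(97,308)),("sh-",tl(163,303)),]: print(k,np.round(atz(0,a,.034,T),4))
print("capend", np.round(atz(0,tl(112,103),.022,T),4))
print("spool",atz(0,(347,171),.046,T),"jar",atz(0,(338,334),.045,T))
```

```text
tail+y [0.4498 0.2569 0.0333] 0.0012
tail-y [0.4517 0.2318 0.0303] 0.004
sh+y [0.5454 0.2667 0.0296] 0.0039
sh-y [0.5469 0.2411 0.0297] 0.004
dF+ [ 0.5848 -0.2024  0.0033] 0.0005
dF- [ 0.5784 -0.2757  0.0035] 0.0023
dR+ [ 0.468  -0.1932  0.0052] 0.0003
tipL [ 0.5148 -0.2195  0.1273] 0.0013
tipR [ 0.5135 -0.2442  0.1158] 0.0019
trayF+ top [0.6405 0.2896 0.0273] 0.0046
trayR+ top [0.4912 0.2725 0.0377] 0.0011
dF+ [ 0.5843 -0.2018  0.008 ]
dF- [ 0.5784 -0.276   0.008 ]
dR+ [ 0.468  -0.1928  0.008 ]
dR- [ 0.4623 -0.2672  0.008 ]
tail+ [0.45   0.2559 0.034 ]
tail- [0.4526 0.2283 0.034 ]
sh+ [0.5458 0.263  0.034 ]
sh- [0.5473 0.2374 0.034 ]
capend [0.6287 0.261  0.022 ]
spool [ 0.71514538 -0.0427193   0.046     ] jar [ 0.41197367 -0.01923305  0.045     ]
```

Measurements agree with the text: handle 26 wide, top about 0.033, base plate 74 wide. Dock yaw is about -0.077, origin (0.602,-0.2405), seat (0.532,-0.235). Keeper angle is about 0.8, so it has to be opened. First I go in front of the lever with closed fingers.

Emit:
apply_moves(deltas=[{"translation":[0.033,0.037,0],"turn":[0,0,-0.1],"hand":0},{"translation":[0.033,0.037,0],"turn":[0,0,-0.1],"hand":0},{"translation":[0.033,0.037,0],"turn":[0,0,-0.1],"hand":0},{"translation":[0.033,0.037,0],"turn":[0,0,-0.1],"hand":0},{"translation":[0.033,0.037,0],"turn":[0,0,-0.1],"hand":0}], newtons=40)

```text
time: 0.6
ee_pos: [0.4206, -0.3828, 0.2331]
eef_rot: [0.999, -0.05, -0.003, -0.002]
ft_force: [0.2, -0.9, -0.4]
width: 0.0551
```

Emit:
apply_moves(deltas=[{"translation":[0.034,0.037,0],"turn":[0,0,0.02],"hand":0},{"translation":[0.034,0.037,0],"turn":[0,0,0],"hand":0},{"translation":[0.034,0.037,0],"turn":[0,0,0],"hand":0},{"translation":[0.034,0.035,0],"turn":[0,0,0],"hand":0},{"translation":[0,0,0],"turn":[0,0,0],"hand":0}])

```text
time: 1.1
ee_pos: [0.5593, -0.227, 0.2318]
eef_rot: [0.999, -0.037, -0.003, -0.004]
ft_force: [0.1, 0.7, -0.3]
width: 0.0152
```

Run:
```python
from h import *
s=readout.read_state();print(s["ee_pos"],s["eef_rot"],s["width"])
im=camera("wrist")[:,:,::-1];cv2.imwrite("pics/w1.png",im);K,E=cal("wrist");print(K[0],E.round(3).tolist())
```

```text
[ 0.5592874  -0.22704598  0.23179236] [ 0.99928869 -0.03741357 -0.00301116 -0.00364279] 0.015179988039158543
[427.06862926   0.         321.37423828] [[-0.078, -0.997, -0.006, -0.184], [-0.961, 0.073, 0.268, 0.52], [-0.266, 0.026, -0.963, 0.539], [0.0, 0.0, 0.0, 1.0]]
```

View pics/w1.png

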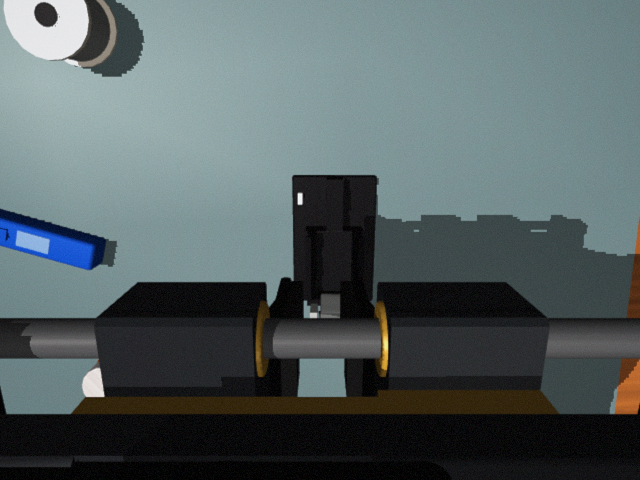

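The wrist view shows the dock plate's front corners at (294,177) and (377,177), with the lever between the fingers at (330,300). I'll check the dock axis with it.

Run:
```python
from h import *
c=cal("wrist");a=atz(0,(293.5,178),.008,c);b=atz(0,(377,178),.008,c);print(a,b,(a+b)/2)
im=cv2.imread("pics/w1.png");cv2.imwrite("pics/w1c.png",crop(im,280,165,110,160,3.7))
```

```text
[ 0.58188849 -0.20599612  0.008     ] [ 0.57631972 -0.27824683  0.008     ] [ 0.5791041  -0.24212148  0.008     ]
```

View pics/w1c.png

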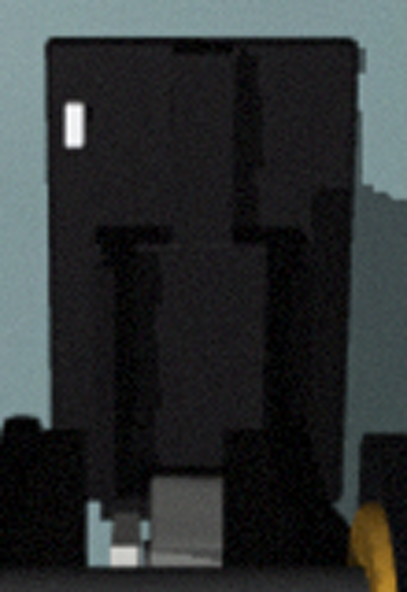

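Emit:
apply_moves(deltas=[{"translation":[0,-0.009,-0.045],"turn":[0,0,0],"hand":0},{"translation":[0,0,-0.045],"turn":[0,0,0],"hand":0},{"translation":[0,0,-0.04],"turn":[0,0,0],"hand":0},{"translation":[0,0,0],"turn":[0,0,0],"hand":0}])

```text
time: 1.55
ee_pos: [0.5553, -0.2428, 0.0985]
eef_rot: [0.999, -0.04, -0.003, -0.001]
ft_force: [-0.4, -0.2, 0.8]
width: 0.0002
```

Emit:
apply_moves(deltas=[{"translation":[-0.02,0.004,0],"turn":[0,0,0],"hand":0},{"translation":[-0.02,0.003,0],"turn":[0,0,0],"hand":0},{"translation":[-0.02,0.002,0],"turn":[0,0,0],"hand":0},{"translation":[0,0,0],"turn":[0,0,0],"hand":0}])

```text
time: 1.95
ee_pos: [0.4947, -0.2375, 0.1046]
eef_rot: [0.999, -0.043, -0.001, -0.0]
ft_force: [1.2, 0.4, -0.2]
width: 0.0004
```

Run:
```python
from h import *
im=camera("scene")[:,:,::-1].copy();t=camera("top")[:,:,::-1].copy()
cv2.imwrite("pics/s2.png",np.hstack([crop(im,175,120,100,120,4),crop(t,410,220,100,120,4)]))
```

```text
(no output)
```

View pics/s2.png

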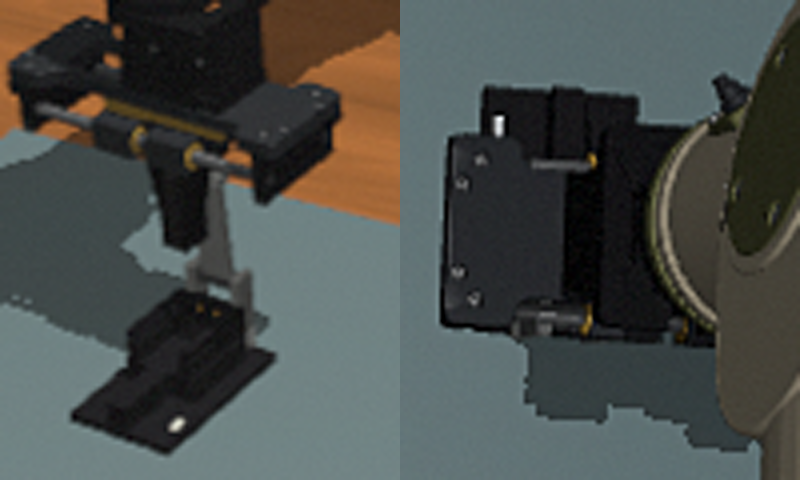

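The scene crop shows the fingers pushing the lever, which is now near vertical. Continuing a little further.

Emit:
apply_moves(deltas=[{"translation":[-0.01,0.002,-0.004],"turn":[0,0,0],"hand":0},{"translation":[-0.01,0.002,-0.002],"turn":[0,0,0],"hand":0},{"translation":[-0.004,0,0],"turn":[0,0,0],"hand":0}])

```text
time: 2.35
ee_pos: [0.4754, -0.2334, 0.1001]
eef_rot: [0.999, -0.042, 0.003, 0.0]
ft_force: [11.7, 0.5, -3.8]
width: 0.0005
```

Emit:
apply_moves(deltas=[{"translation":[0.03,-0.002,0],"turn":[0,0,0],"hand":0},{"translation":[0.02,0,0.045],"turn":[0,0,0],"hand":0},{"translation":[0,0.02,0.045],"turn":[0,0,0],"hand":0.02},{"translation":[0,0.048,0],"turn":[0,0,0.05],"hand":0.06},{"translation":[0,0.048,0],"turn":[0,0,0.05],"hand":0.06}])

```text
time: 2.85
ee_pos: [0.5222, -0.1229, 0.1909]
eef_rot: [1.0, 0.003, -0.0, 0.0]
ft_force: [-0.0, 1.2, -1.3]
width: 0.0169
```

Emit:
apply_moves(deltas=[{"translation":[-0.005,0.048,0],"turn":[0,0,0.05],"hand":0.06},{"translation":[-0.005,0.048,0],"turn":[0,0,0],"hand":0.06},{"translation":[-0.005,0.048,0],"turn":[0,0,0],"hand":0.06},{"translation":[-0.005,0.048,0],"turn":[0,0,0],"hand":0.06},{"translation":[-0.005,0.048,0],"turn":[0,0,0],"hand":0.06}])

```text
time: 3.35
ee_pos: [0.4936, 0.1251, 0.1913]
eef_rot: [1.0, 0.03, -0.001, 0.001]
ft_force: [1.1, 0.6, -0.2]
width: 0.0552
```

Emit:
apply_moves(deltas=[{"translation":[-0.01,0.045,0],"turn":[0,0,0.025],"hand":0.06},{"translation":[-0.008,0.045,0],"turn":[0,0,0],"hand":0.06},{"translation":[-0.003,0.03,-0.02],"turn":[0,0,0],"hand":0.06},{"translation":[0,0,-0.02],"turn":[0,0,0],"hand":0.06}])

```text
time: 3.75
ee_pos: [0.468, 0.2576, 0.1529]
eef_rot: [0.999, 0.048, 0.001, -0.001]
ft_force: [0.6, -1.0, -0.5]
width: 0.0598
```

Run:
```python
from h import *
s=readout.read_state();print(s["ee_pos"],s["eef_rot"])
w=camera("wrist")[:,:,::-1].copy()
im=camera("scene")[:,:,::-1].copy();t=camera("top")[:,:,::-1].copy()
cv2.imwrite("pics/s3.png",np.hstack([crop(im,175,150,80,100,4),crop(t,420,225,64,100,4),cv2.resize(w,(224,168))[:,:].copy() if 0 else np.zeros((400,0,3),np.uint8)]))
cv2.imwrite("pics/w3.png",w);a=cv2.imread("pics/s3.png");b=cv2.resize(w,(533,400))[:, 150:374]
cv2.imwrite("pics/s3.png",np.hstack([a,b]));print(a.shape,b.shape)
print(cal("wrist")[1].round(3).tolist())
```

```text
[0.46797513 0.2576469  0.15289004] [ 9.98862727e-01  4.76680585e-02  8.26969228e-04 -5.70229064e-04]
(400, 576, 3) (400, 224, 3)
[[0.09, -0.996, 0.002, 0.21], [-0.961, -0.086, 0.262, 0.462], [-0.26, -0.025, -0.965, 0.437], [0.0, 0.0, 0.0, 1.0]]
```

View pics/s3.png

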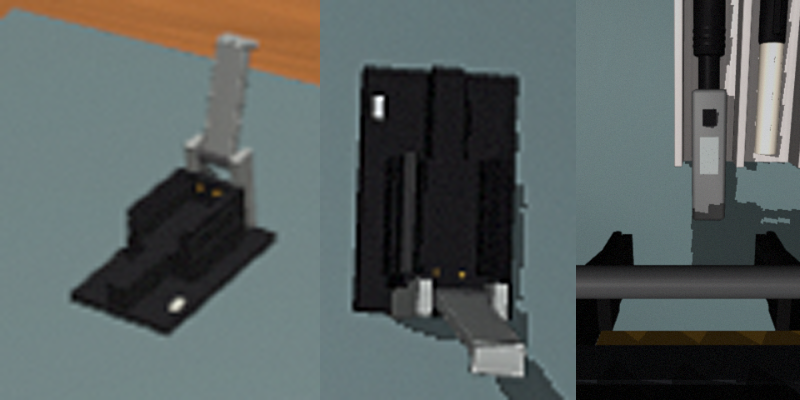

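The lever now stands open past vertical. The wrist crop shows the iron's tail top edge at (693–724, 218). Refining the tail position.

Run:
```python
from h import *
c=cal("wrist")
f=lambda X,Y:((X-576+150)*640/533,Y*1.2)
for p in [(693,217),(724,219),(695,91),(726,90)]:print(np.round(atz(0,f(*p),.034,c),4))
T=cal("top");g=lambda X,Y:(420+(X-320)/4-.4,225+Y/4-.4)
for p in [(363,66),(518,77),(352,308)]:print(np.round(atz(0,g(*p),.008,T),4))
for p in [(386,285),(507,290)]:print("wall",np.round(atz(0,g(*p),.046,T),4))
```

```text
[0.4525 0.252  0.034 ]
[0.453  0.2275 0.034 ]
[0.5471 0.259  0.034 ]
[0.5498 0.237  0.034 ]
[ 0.5847 -0.2021  0.008 ]
[ 0.5781 -0.2764  0.008 ]
[ 0.4689 -0.1919  0.008 ]
wall [ 0.478  -0.2001  0.046 ]
wall [ 0.4748 -0.2553  0.046 ]
```

Emit:
apply_moves(deltas=[{"translation":[0.006,-0.0135,-0.045],"turn":[0,0,-0.01],"hand":0.06},{"translation":[0,0,-0.045],"turn":[0,0,0],"hand":0.06},{"translation":[0,0,-0.03],"turn":[0,0,0],"hand":0.06},{"translation":[0,0,0],"turn":[0,0,0],"hand":0.06}])

```text
time: 4.3
ee_pos: [0.48, 0.2338, 0.0341]
eef_rot: [0.999, 0.036, 0.003, 0.002]
ft_force: [-0.8, 0.3, -0.6]
width: 0.0603
```

Emit:
apply_moves(deltas=[{"translation":[-0.007,0.01,-0.004],"turn":[0,0,0.013],"hand":0.06},{"translation":[0,0,0],"turn":[0,0,0],"hand":0.06}])

```text
time: 4.5
ee_pos: [0.4744, 0.2439, 0.033]
eef_rot: [0.999, 0.041, 0.005, 0.001]
ft_force: [-0.0, -0.1, 0.3]
width: 0.0602
```

Emit:
apply_moves(deltas=[{"translation":[0,0,-0.013],"turn":[0,0,0],"hand":0.06},{"translation":[0,0,0],"turn":[0,0,0],"hand":0.06}])

```text
time: 4.7
ee_pos: [0.4762, 0.2449, 0.0222]
eef_rot: [0.999, 0.041, 0.007, 0.001]
ft_force: [-0.4, 0.7, 0.0]
width: 0.0597
```

Emit:
apply_moves(deltas=[{"translation":[0,0,0],"turn":[0,0,0],"hand":0.015},{"translation":[0,0,0],"turn":[0,0,0],"hand":0.015},{"translation":[0,0,0],"turn":[0,0,0],"hand":0.015},{"translation":[0,0,0],"turn":[0,0,0],"hand":0.015},{"translation":[0,0,0],"turn":[0,0,0],"hand":0.015}], newtons=40)

```text
time: 5.2
ee_pos: [0.4773, 0.2453, 0.0238]
eef_rot: [0.999, 0.041, 0.008, 0.0]
ft_force: [-0.9, -0.2, -0.4]
width: 0.0281
```

Emit:
apply_moves(deltas=[{"translation":[0,0,0],"turn":[0,0,0],"hand":0.015},{"translation":[0,0,0],"turn":[0,0,0],"hand":0.015}])

```text
time: 5.4
ee_pos: [0.4773, 0.2453, 0.0238]
eef_rot: [0.999, 0.041, 0.008, 0.0]
ft_force: [-0.2, -0.5, -0.8]
width: 0.0258
```

Emit:
apply_moves(deltas=[{"translation":[0,0,0.01],"turn":[0,0,0],"hand":0.015},{"translation":[0,0,0.02],"turn":[0,0,0],"hand":0.015},{"translation":[0,0,0.03],"turn":[0,0,0],"hand":0.015}])

```text
time: 5.7
ee_pos: [0.4741, 0.2436, 0.0823]
eef_rot: [0.999, 0.041, 0.004, 0.002]
ft_force: [0.5, 0.5, -1.7]
width: 0.0258
```

Emit:
apply_moves(deltas=[{"translation":[0.0,0,0.04],"turn":[0,0,0],"hand":0.015},{"translation":[0.01,-0.04,0.01],"turn":[0,0,-0.02],"hand":0.015},{"translation":[0.01,-0.045,0],"turn":[0,0,-0.02],"hand":0.015},{"translation":[0.01,-0.045,0],"turn":[0,0,-0.02],"hand":0.015},{"translation":[0.01,-0.045,0],"turn":[0,0,-0.02],"hand":0.015}])

```text
time: 6.2
ee_pos: [0.5139, 0.0726, 0.1429]
eef_rot: [1.0, 0.008, 0.008, -0.001]
ft_force: [1.4, 0.3, -1.5]
width: 0.0256
```

Emit:
apply_moves(deltas=[{"translation":[0.01,-0.045,0],"turn":[0,0,-0.02],"hand":0.015},{"translation":[0.01,-0.045,0],"turn":[0,0,-0.02],"hand":0.015},{"translation":[0.01,-0.045,0],"turn":[0,0,0],"hand":0.015},{"translation":[0,0,0],"turn":[0,0,0],"hand":0.015}])

```text
time: 6.6
ee_pos: [0.544, -0.0755, 0.1459]
eef_rot: [1.0, -0.018, 0.009, 0.001]
ft_force: [-0.3, -0.2, -1.0]
width: 0.0259
```

Emit:
apply_moves(deltas=[{"translation":[0.0,-0.034,-0.02],"turn":[0,0,-0.04],"hand":0.015},{"translation":[0,0,-0.04],"turn":[0,0,0],"hand":0.015},{"translation":[0,0,-0.035],"turn":[0,0,0],"hand":0.015},{"translation":[0,0,-0.015],"turn":[0,0,0],"hand":0.015},{"translation":[0,0,0],"turn":[0,0,0],"hand":0.015}])

```text
time: 7.1
ee_pos: [0.5444, -0.1126, 0.0362]
eef_rot: [0.999, -0.041, 0.011, 0.001]
ft_force: [0.6, -0.3, -1.1]
width: 0.0259
```

Emit:
apply_moves(deltas=[{"translation":[0,0,-0.012],"turn":[0,0.006,0],"hand":0.015},{"translation":[0,0,-0.006],"turn":[0,0,0],"hand":0.015},{"translation":[0,0,0],"turn":[0,0,0],"hand":0.015}])

```text
time: 7.4
ee_pos: [0.5456, -0.1121, 0.0194]
eef_rot: [0.999, -0.04, 0.009, 0.001]
ft_force: [-0.5, 0.5, -2.1]
width: 0.0256
```

Emit:
apply_moves(deltas=[{"translation":[0,0,-0.004],"turn":[0,0,0],"hand":0.015},{"translation":[0,0,0],"turn":[0,0,0],"hand":0.015}])

```text
time: 7.6
ee_pos: [0.5465, -0.112, 0.0163]
eef_rot: [0.999, -0.04, 0.01, 0.001]
ft_force: [0.2, 0.3, -2.1]
width: 0.0261
```

Emit:
apply_moves(deltas=[{"translation":[0,0,0],"turn":[0,0,0],"hand":0.05},{"translation":[0,0,0],"turn":[0,0,0],"hand":0.05},{"translation":[0,0,0.003],"turn":[0,0.01,0],"hand":0.05}])

```text
time: 7.9
ee_pos: [0.5473, -0.1122, 0.0206]
eef_rot: [0.999, -0.04, 0.006, 0.002]
ft_force: [-0.3, -0.3, -0.1]
width: 0.042
```

Emit:
apply_moves(deltas=[{"translation":[0.025,-0.002,0],"turn":[0,0.005,0],"hand":0.05},{"translation":[0.025,-0.002,0],"turn":[0,0,0],"hand":0.05},{"translation":[0,0,0],"turn":[0,0,0],"hand":0.05}])

```text
time: 8.2
ee_pos: [0.5998, -0.1167, 0.0228]
eef_rot: [0.999, -0.04, 0.004, 0.002]
ft_force: [-0.1, 0.8, -0.5]
width: 0.0495
```

Emit:
apply_moves(deltas=[{"translation":[0,0,-0.006],"turn":[0,0.008,0],"hand":0.05},{"translation":[0,0,0],"turn":[0,0,0],"hand":0.05}])

```text
time: 8.4
ee_pos: [0.5996, -0.1167, 0.0166]
eef_rot: [0.999, -0.04, -0.001, 0.002]
ft_force: [-0.4, -0.9, 1.0]
width: 0.0498
```

Run:
```python
from h import *
s=readout.read_state();print(s["ee_pos"],s["eef_rot"],s["width"])
w=camera("wrist")[:,:,::-1].copy();cv2.imwrite("pics/w4.png",w)
im=camera("scene")[:,:,::-1].copy()
cv2.imwrite("pics/s4.png",np.hstack([cv2.resize(w,(480,360)),crop(im,230,170,80,90,4)]))
print(cal("wrist")[1].round(3).tolist())
```

```text
[ 0.59957003 -0.11665228  0.01662173] [ 9.99184053e-01 -4.03143652e-02 -8.13987418e-04  2.30618123e-03] 0.049798543949780706
[[-0.08, -0.997, 0.004, -0.068], [-0.962, 0.078, 0.261, 0.611], [-0.26, 0.017, -0.965, 0.336], [0.0, 0.0, 0.0, 1.0]]
```

View pics/s4.png

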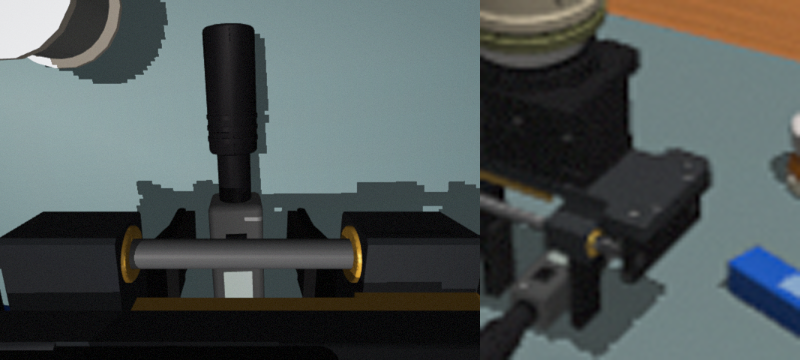

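Picture 9: the iron lies level between the open jaws, shoulder edge at (210–262,206) and cap end at (229,25). Gripping it, and working out the grasp point along the iron.

Run:
```python
from h import *
c=cal("wrist");f=lambda x,y:(x*4/3,y*4/3)
for p,z in [((210,208),.024),((262,206),.024),((216,198),.024),((229,25),.02)]:print(np.round(atz(0,f(*p),z,c),4))
cv2.imwrite("pics/w4c.png",crop(cv2.imread("pics/w4.png"),260,200,110,110,5))
```

```text
[ 0.6189 -0.103   0.024 ]
[ 0.6179 -0.1273  0.024 ]
[ 0.6235 -0.1063  0.024 ]
[ 0.6972 -0.1188  0.02  ]
```

Emit:
apply_moves(deltas=[{"translation":[0,0,0],"turn":[0,0,0],"hand":0.015},{"translation":[0,0,0],"turn":[0,0,0],"hand":0.015},{"translation":[0,0,0],"turn":[0,0,0],"hand":0.015},{"translation":[0,0,0],"turn":[0,0,0],"hand":0.015},{"translation":[0,0,0],"turn":[0,0,0],"hand":0.015}], newtons=40)

```text
time: 9.0
ee_pos: [0.5987, -0.1168, 0.0177]
eef_rot: [0.999, -0.04, -0.0, 0.003]
ft_force: [0.2, -0.1, -1.2]
width: 0.0257
```

View pics/w4c.png

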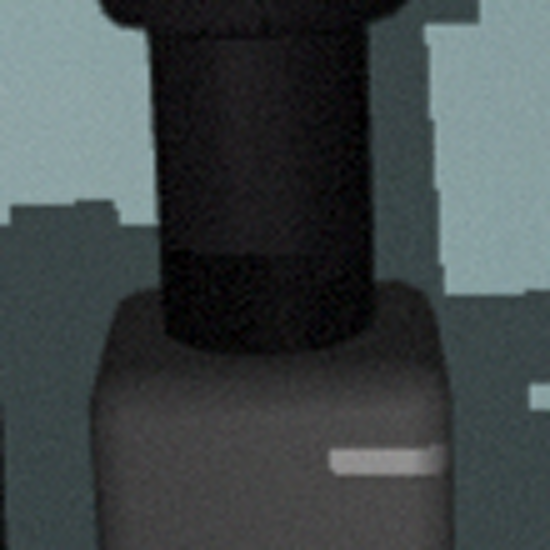

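Emit:
apply_moves(deltas=[{"translation":[0,0,0.03],"turn":[0,0,0],"hand":0.015},{"translation":[0,0,0.045],"turn":[0,0,0],"hand":0.015},{"translation":[-0.01,-0.04,0.015],"turn":[0,0,0],"hand":0.015},{"translation":[-0.01,-0.042,0],"turn":[0,0,0],"hand":0.015},{"translation":[-0.01,-0.038,0],"turn":[0,0,0],"hand":0.015}])

```text
time: 9.5
ee_pos: [0.5681, -0.2315, 0.1102]
eef_rot: [0.999, -0.034, -0.001, 0.001]
ft_force: [0.3, 0.5, -1.1]
width: 0.0256
```

Emit:
apply_moves(deltas=[{"translation":[0,0,0],"turn":[0,0,0],"hand":0.015},{"translation":[0,0,0],"turn":[0,0,0],"hand":0.015}])

```text
time: 9.7
ee_pos: [0.5652, -0.2394, 0.1101]
eef_rot: [0.999, -0.039, -0.002, 0.002]
ft_force: [0.9, 1.6, -2.6]
width: 0.0257
```

Run:
```python
from h import *
s=readout.read_state();print(s["ee_pos"],s["eef_rot"],s["width"])
w=camera("wrist")[:,:,::-1].copy();cv2.imwrite("pics/w5.png",w);np.savez("w5.npz",K=cal("wrist")[0],E=cal("wrist")[1])
im=camera("scene")[:,:,::-1].copy();cv2.imwrite("pics/sc5.png",im)
cv2.imwrite("pics/s5.png",np.hstack([crop(w,230,120,180,200,2.5),crop(im,180,140,80,125,4)]))
```

```text
[ 0.56516278 -0.23944159  0.11013868] [ 0.99924142 -0.03881961 -0.00185399  0.00248737] 0.025692058481096847
```

View pics/s5.png

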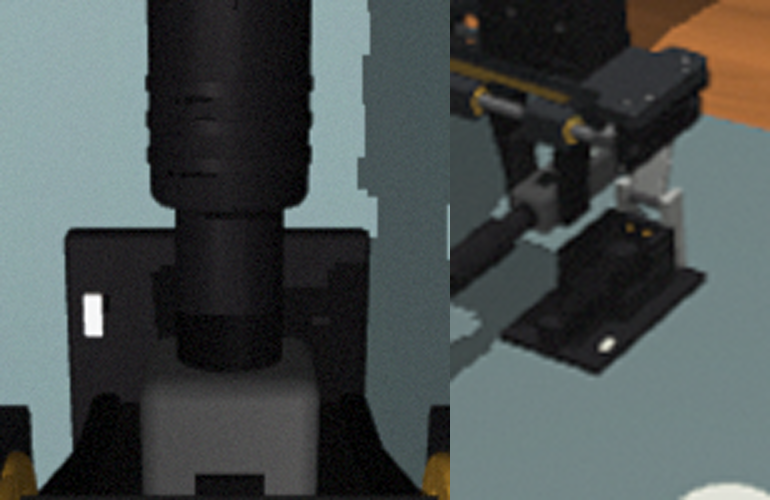

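Run:
```python
from h import *
d=np.load("w5.npz");c=(d["K"],d["E"]);f=lambda x,y:(230+x/2.5-.3,120+y/2.5-.3)
a=atz(0,f(66,232),.008,c);b=atz(0,f(369,232),.008,c);print(a,b,(a+b)/2,np.linalg.norm(a-b))
l=atz(0,f(71,440),.008,c);print("side",l, np.arctan2(*(a-l)[[1,0]]))
p=atz(0,f(144,400),.1164,c);q=atz(0,f(319,397),.1164,c);print(p,q,(p+q)/2,np.linalg.norm(p-q))
u=np.array([np.cos(.077),-np.sin(.077)]);n=np.array([np.sin(.077),np.cos(.077)])
fm=((a+b)/2)[:2];sm=((p+q)/2)[:2];print("shoulder-front along,across",(sm-fm)@u,(sm-fm)@n)
t=np.array([.5652,-.2394]);print("tcp rel front",(t-fm)@u,(t-fm)@n)
```

```text
[ 0.58624411 -0.2026686   0.008     ] [ 0.58054265 -0.27475556  0.008     ] [ 0.58339338 -0.23871208  0.008     ] 0.0723120758015074
side [ 0.53307917 -0.1976252   0.008     ] -0.09458033470353885
[ 0.58278579 -0.22878035  0.1164    ] [ 0.58126566 -0.25342121  0.1164    ] [ 0.58202573 -0.24110078  0.1164    ] 0.024687701896869713
shoulder-front along,across -0.001179850859554137 -0.002486827853534331
tcp rel front -0.018086551328946557 -0.0020853882488564
```

The iron is about 2 mm to the -y side and a few mm too far back. Correcting, then lowering.

Emit:
apply_moves(deltas=[{"translation":[0.006,0.0015,-0.02],"turn":[0,0,0],"hand":0.015},{"translation":[0,0,-0.015],"turn":[0,0,0],"hand":0.015},{"translation":[0,0,0],"turn":[0,0,0],"hand":0.015}])

```text
time: 10.1
ee_pos: [0.5721, -0.2344, 0.0737]
eef_rot: [0.999, -0.036, -0.002, 0.002]
ft_force: [-1.1, -0.0, -1.7]
width: 0.026
```

Emit:
apply_moves(deltas=[{"translation":[-0.001,-0.003,0],"turn":[0,0,-0.005],"hand":0.015},{"translation":[0,0,0],"turn":[0,0,0],"hand":0.015}])

```text
time: 10.3
ee_pos: [0.5711, -0.2364, 0.0738]
eef_rot: [0.999, -0.038, -0.002, 0.002]
ft_force: [-0.5, -1.0, -1.9]
width: 0.0255
```

Emit:
apply_moves(deltas=[{"translation":[0,0,-0.008],"turn":[0,0,0],"hand":0.015},{"translation":[0,0,0],"turn":[0,0,0],"hand":0.015}])

```text
time: 10.5
ee_pos: [0.5715, -0.2367, 0.0663]
eef_rot: [0.999, -0.038, -0.002, 0.002]
ft_force: [-1.2, 0.8, -2.3]
width: 0.0255
```

Emit:
apply_moves(deltas=[{"translation":[-0.0005,-0.0005,-0.008],"turn":[0,0,0],"hand":0.015},{"translation":[0,0,0],"turn":[0,0,0],"hand":0.015}])

```text
time: 10.7
ee_pos: [0.571, -0.2374, 0.0579]
eef_rot: [0.999, -0.038, -0.001, 0.002]
ft_force: [-0.2, -0.4, -1.9]
width: 0.0259
```

Emit:
apply_moves(deltas=[{"translation":[0,0,-0.008],"turn":[0,0,0],"hand":0.015},{"translation":[0,0,0],"turn":[0,0,0],"hand":0.015}])

```text
time: 10.9
ee_pos: [0.5709, -0.2375, 0.0492]
eef_rot: [0.999, -0.038, -0.001, 0.002]
ft_force: [0.2, 0.7, -2.2]
width: 0.026
```

No lateral force, so it is in the channel. Down the last 6 mm.

Emit:
apply_moves(deltas=[{"translation":[0,0,-0.005],"turn":[0,0,0],"hand":0.015},{"translation":[0,0,0],"turn":[0,0,0],"hand":0.015}])

```text
time: 11.1
ee_pos: [0.5709, -0.2374, 0.0436]
eef_rot: [0.999, -0.038, -0.002, 0.002]
ft_force: [-0.8, -0.5, -2.1]
width: 0.0259
```

Emit:
apply_moves(deltas=[{"translation":[0,0,-0.003],"turn":[0,0,0],"hand":0.015},{"translation":[0,0,0],"turn":[0,0,0],"hand":0.015}])

```text
time: 11.3
ee_pos: [0.572, -0.2377, 0.0433]
eef_rot: [0.999, -0.038, -0.001, 0.003]
ft_force: [0.5, 0.5, -2.0]
width: 0.0258
```

Emit:
apply_moves(deltas=[{"translation":[0,0,0],"turn":[0,0,0],"hand":0.05},{"translation":[0,0,0],"turn":[0,0,0],"hand":0.05},{"translation":[0,0,0],"turn":[0,0,0],"hand":0.05},{"translation":[0,0,0],"turn":[0,0,0],"hand":0.05}])

```text
time: 11.7
ee_pos: [0.5728, -0.238, 0.044]
eef_rot: [0.999, -0.039, 0.0, 0.003]
ft_force: [-0.2, 0.8, -0.4]
width: 0.047
```

Emit:
apply_moves(deltas=[{"translation":[0,0,0.03],"turn":[0,0,0],"hand":0.05},{"translation":[0,0,0.045],"turn":[0,0,0],"hand":0.05},{"translation":[0,0,0.045],"turn":[0,0,0],"hand":0.05},{"translation":[0,0,0.045],"turn":[0,0,0],"hand":0.05},{"translation":[0,0,0],"turn":[0,0,0],"hand":0.0}])

```text
time: 12.2
ee_pos: [0.5702, -0.2368, 0.2128]
eef_rot: [0.999, -0.038, -0.002, 0.002]
ft_force: [0.4, -0.3, 0.2]
width: 0.0472
```

Run:
```python
from h import *
s=readout.read_state();print(s["ee_pos"],s["eef_rot"],s["width"])
w=camera("wrist")[:,:,::-1].copy();cv2.imwrite("pics/w6.png",w)
im=camera("scene")[:,:,::-1].copy();cv2.imwrite("pics/sc6.png",im)
g=cv2.cvtColor(crop(im,190,180,64,60,1),cv2.COLOR_BGR2HSV)
# grey handle pixels (scene) as text
a=im[170:245,185:265].astype(int);sat=a.max(2)-a.min(2);v=a.mean(2)
for r in range(0,75,2): print("".join("#" if (sat[r,k]<14 and v[r,k]>70) else ("." if v[r,k]<60 else " ") for k in range(80)))
```

```text
[ 0.57021969 -0.23680742  0.21281923] [ 0.99926278 -0.0382959  -0.00176671  0.00204701] 0.047193214565486606
  #  #  #   #                             ##########                            
   ##   ##                                ##########                            
  #  #                                    #########                             
###                                       #########                             
#    #                                   ##########                             
#  #                                     ##########                             
 #                                       #########                              
                                      ############                              
                                    ##############                              
                                    ####  ###########                           
                                    ####...... #######                          
                                  ...###..     ######                           
                   
[... 1228 characters left out ...]
..##......#                                     
................................#  #....#                                       
............. # ......................#                                         
........... ###      # .............                                            
........ ####               .....#                                              
...... ###                                                                      
... #### #                                                                      
. ##  #                                                                         
#####                                                                           
# #
```

Run:
```python
from h import *
w=cv2.imread("pics/w6.png");c=cal("wrist")
u=np.array([np.cos(.077),-np.sin(.077),0]);n=np.array([np.sin(.077),np.cos(.077),0]);D=np.array([.6015,-.2405,0])
P=lambda x,y,z:np.round(proj(c,D+u*x+n*y+[0,0,z]),1)
print("pred shoulder x=-12",P(-.012,.013,.049),P(-.012,-.013,.049),"x=-20",P(-.02,.013,.049),"plate front",P(-.02,.037,.008),P(-.02,-.037,.008),"capend",P(.067,0,.037))
v=w.astype(int).mean(2)
for r in range(100,300,4): print(r,"".join(" .:-=+*#%@"[min(9,int(v[r,k])//16)] for k in range(270,400,1)))
```

```text
pred shoulder x=-12 [306.3 190.4] [342.5 190.4] x=-20 [306.4 201.4] plate front [278.7 191.9] [369.2 192. ] capend [324.6  75. ]
100 @@@@@@@@%%@@@%%@%@@%%%%%%@%%@@@%%%@%:   .........:::::......       .-==-======-==-==-+%%%%%%%%%%%%%%%%%%%%%%%%%%%%%%%%%%%%%%%%%%%%
104 %@%@@%%%@%@@%%@@%%%@%%%%%@%@%%%@%%@%.   . .......::::.... .        .-=====-=====-=-=-+%%%%%%%%%%%%%%%%%%%%%%%%%%%%%%%%%%%%%%%%%%%%
108 @%%%@@%@@@%@@@@@@%%%%%%%@%@%%%%%%%@%:      .....::.::...... ..     .=-=-===-===---=-=+%%%%%%%%%%%%%%%%%%%%%%%%%%%%%%%%%%%%%%%%%%%%
112 @%%@%%%%%%%%@%%%@%@%%%@%@%%%%%%%%%@%:  ...  ...:..:....... .       :===-=-==-====---=+%%%%%%%%%%%%%%%%%%%%%%%%%%%%%%%%%%%%%%%%%%%%
116 @@@%%%%@@%%@%%%@%@%%@%%%%%%%@%%@%%%%:     .. ....:.::...    .      .-=====-===-==--=-+%%%%%%%%%%%%%%%%%%%%%%%%%%%%%%%%%%%%%%%%%%%%
120 %%@%%@%%%@@%%@@%%%%%@%%@%%%%%%%%%%@%:  . ........:........      .  .=-=---=======-====+%%%%%%%%%%%%%%%%%%%%%%%%%%%%%%%%%%%%%%%%%%%
124 %%%@%%%%@%%@%@%%%@%%%%%%%%%@%%%%%%%%-     ........:.... .. . .     :-==============-=-+%%%%%%%%%%%%%%%%%%%%%%%%%%%%%%%%%%%%%%%%%%%
128 %%%%%@%%%@%%@@@%%%%%%%
[... 5058 characters left out ...]
       .:========-=================-====--=--
280 %%#%%%%%#+............  ..         :+##%%%%%%%%%%%%%%%%%%%%%%%#===-::            .  .       .-====-=====-=-===------------.       
284 #%%#%##%#+.............. .        .:+#####%%%%%%%%%%%%%%%#%%%%#=-=--:              . . . .  .:--======-===-==-                    
288 %#%%%%%%%#:...............         :+###%%%%#%#%%%%%%%%%%%%%%%%#=---.              ..   .   .===--===-=====--:          .         
292 #%%%#%%%%#: ..............         .+*#%##%%%%#%%%%%%%%#%%%%%%%#==--.            .          .========-====-==:   .                
296 %%%#%%#%%#:............ ..         .=*##%%%%%%%%%#%#%%%%%%%%%%%#=---.                    .  .=======-===-====.
```

The numeric check shows the iron centred between the plate edges, shoulder at row 193, so iron x is about -64 mm and level. Now going behind the lever with closed fingers.

Emit:
apply_moves(deltas=[{"translation":[-0.04,0.003,0],"turn":[0,0,0],"hand":0},{"translation":[-0.045,0.003,0],"turn":[0,0,0],"hand":0},{"translation":[-0.045,0.003,0],"turn":[0,0,0],"hand":0},{"translation":[-0.033,0.003,0],"turn":[0,0,0],"hand":0},{"translation":[0,0,0],"turn":[0,0,0],"hand":0}])

```text
time: 12.8
ee_pos: [0.3952, -0.2214, 0.1956]
eef_rot: [0.999, -0.038, -0.013, -0.003]
ft_force: [1.2, -0.8, -0.4]
width: 0.0037
```

Emit:
apply_moves(deltas=[{"translation":[0,0,0],"turn":[0,0,0],"hand":0},{"translation":[0,0,0],"turn":[0,0,0],"hand":0}])

```text
time: 13.0
ee_pos: [0.3945, -0.2212, 0.1938]
eef_rot: [0.999, -0.039, -0.014, -0.004]
ft_force: [-0.2, -0.1, 0.6]
width: 0.0003
```

Emit:
apply_moves(deltas=[{"translation":[0.003,-0.002,-0.04],"turn":[0,-0.025,0],"hand":0},{"translation":[0,0,-0.035],"turn":[0,0,0],"hand":0},{"translation":[0,0,0],"turn":[0,0,0],"hand":0}])

```text
time: 13.3
ee_pos: [0.4006, -0.2227, 0.1163]
eef_rot: [0.999, -0.037, 0.0, -0.005]
ft_force: [-0.3, 0.5, 0.1]
width: 0.0005
```

Now push the lever forward.

Emit:
apply_moves(deltas=[{"translation":[0.02,-0.003,0],"turn":[0,0,0],"hand":0},{"translation":[0.02,-0.002,0],"turn":[0,0,0],"hand":0},{"translation":[0.02,-0.001,0],"turn":[0,0,0],"hand":0},{"translation":[0.02,-0.002,0],"turn":[0,0,0],"hand":0},{"translation":[0,0,0],"turn":[0,0,0],"hand":0}])

```text
time: 13.8
ee_pos: [0.4869, -0.2305, 0.1201]
eef_rot: [0.999, -0.036, -0.001, -0.006]
ft_force: [-0.6, -0.0, -0.0]
width: 0.0006
```

Emit:
apply_moves(deltas=[{"translation":[0.016,-0.001,0],"turn":[0,0,0],"hand":0},{"translation":[0,0,0],"turn":[0,0,0],"hand":0}])

```text
time: 14.0
ee_pos: [0.5035, -0.2313, 0.1214]
eef_rot: [0.999, -0.036, -0.001, -0.006]
ft_force: [-0.6, 0.4, 0.0]
width: 0.0002
```

Run:
```python
from h import *
s=readout.read_state();print(s["ee_pos"],s["ft_force"])
im=camera("scene")[:,:,::-1];c=cal("scene")
u=np.array([np.cos(.077),-np.sin(.077),0]);D=np.array([.6015,-.2405,0])
for th in [0,.4,.6,.8,1,1.3]: print(th,np.round(proj(c,D+u*(-.132+.075*np.cos(th)-.0135*np.sin(th))+[0,0,.054+.075*np.sin(th)+.0135*np.cos(th)]),1))
a=im[120:215,185:275].astype(int);v=a.mean(2);st=a.max(2)-a.min(2)
for r in range(30,95,2): print(120+r,"".join("o" if st[r,k]>18 else " .:-=+*#%@"[min(9,int(v[r,k])//20)] for k in range(90)))
```

```text
[ 0.50353636 -0.23132079  0.12136243] [-0.62835556  0.38825331  0.03380833]
0 [211.1 198.6]
0.4 [212.9 186.5]
0.6 [214.9 180.4]
0.8 [217.5 174.7]
1 [220.5 169.6]
1.3 [225.7 163.6]
150 ooooooooooooo.........oo=-.::::::::::::....ooo.......:::::::.....     .. ooooooooooooooooo
152 ooooooooooooo.........ooo.........::oooo. . .  oooo...........       .   ooooooooooooooooo
154 o*oooooooooooooooo......o...........oo==+=-:::ooooooo. .....   .      .ooooooooooooooooooo
156 o=---------ooooooooooooooo..........ooo::----=-:-oooo. .  .       . .ooooooooooooooooooooo
158 -------------------oooooooo   .........   ooooo::::::.  ...    . .oooooooooooooooooooooooo
160 ---------------------------.  ......      oooooooooooo .....   .oooooooooooooooooooooooooo
162 ---------------------------:   ..        .oooooooooooo   .  .ooooooooooooooooooooooooooooo
164 ---------------------------:.  ...       :oooooooooooo..  .ooooooooooooooooooooooooooooooo
166 -----------------------------.  ..       -oooooo**oooooooooooooooooooooooooooooooooooooooo
168 --------------------------+oo-  ..       =oooooooooooooo*+ooo
[... 1514 characters left out ...]
+ooooo*oo***oo**oo*oooooooooooo*oo*
202 o+==-----------------:...-*#%%%#*****+-::.  . ... .-==-oooooooooooooooooooo*oooooooooo*oo*
204 ooooooo+===----------::+#%%%%%%#**+=---:..  . .....-=++ooooooooooooooooooooooooooooooo*oo*
206 ooooooo*ooooo+=------+#%%%%%%#**+=--::.. ..  ..... :--+oooooooooooooooooooooooooooooooo*oo
208 oooooo*oo**ooooooo++++++*##**+=----: . ........... .......:+o**ooooooooooooooooooooooooooo
210 ooooooo*ooooooo+*+:....=+**+=-----: ........... ..........-+oooooooo*ooooooooooooooooooooo
212 oo*oo*oooooo******+=-=***+--------: .. .................-+o*oo*o*oo**oo*o*o*oo**o*ooo*oooo
214 *o*oo**oooo+=+++******+=--------:  . ... ............:=ooo*o*ooo*oooo*ooo*oooooooooooo*ooo
```

The lever is at about 0.65 rad and in front of the fingers. Now raise, go over it, and press it down.

Emit:
apply_moves(deltas=[{"translation":[0,0,0.02],"turn":[0,0,0],"hand":0},{"translation":[0.012,-0.003,0],"turn":[0,0,0],"hand":0},{"translation":[0,0,0],"turn":[0,0,0],"hand":0},{"translation":[0,0,-0.025],"turn":[0,0,0],"hand":0},{"translation":[0,0,-0.015],"turn":[0,0,0],"hand":0}])

```text
time: 14.55
ee_pos: [0.5189, -0.2366, 0.1076]
eef_rot: [0.999, -0.037, 0.006, -0.004]
ft_force: [-1.3, -0.0, 0.4]
width: 0.0005
```

Emit:
apply_moves(deltas=[{"translation":[0,0,-0.012],"turn":[0,0,0],"hand":0},{"translation":[0,0,-0.01],"turn":[0,0,0],"hand":0},{"translation":[0,0,0],"turn":[0,0,0],"hand":0}])

```text
time: 14.85
ee_pos: [0.5166, -0.2363, 0.0822]
eef_rot: [0.999, -0.037, 0.005, -0.004]
ft_force: [-0.6, 0.3, 1.0]
width: 0.0004
```

Emit:
apply_moves(deltas=[{"translation":[0,0,-0.007],"turn":[0,0,0],"hand":0},{"translation":[0,0,0],"turn":[0,0,0],"hand":0},{"translation":[0,0,-0.004],"turn":[0,0,0],"hand":0},{"translation":[0,0,0],"turn":[0,0,0],"hand":0}])

```text
time: 15.25
ee_pos: [0.517, -0.2366, 0.0724]
eef_rot: [0.999, -0.037, 0.005, -0.004]
ft_force: [-1.1, 0.4, 1.5]
width: 0.0001
```

Emit:
apply_moves(deltas=[{"translation":[0,0,-0.003],"turn":[0,0,0],"hand":0},{"translation":[0,0,0],"turn":[0,0,0],"hand":0},{"translation":[0,0,-0.002],"turn":[0,0,0],"hand":0}])

```text
time: 15.55
ee_pos: [0.5179, -0.237, 0.0719]
eef_rot: [0.999, -0.037, 0.006, -0.003]
ft_force: [-6.9, 3.1, 20.7]
width: 0.0006
```

The lever is against its stop at 21 N, so it is shut. Lifting and going in front of the cap.

Emit:
apply_moves(deltas=[{"translation":[0,0,0.04],"turn":[0,0,0],"hand":0},{"translation":[0,0,0.03],"turn":[0,0,0],"hand":0},{"translation":[0.045,-0.003,0],"turn":[0,0,0],"hand":0},{"translation":[0.045,-0.003,0],"turn":[0,0,0],"hand":0},{"translation":[0.045,-0.003,0],"turn":[0,0,0],"hand":0}])

```text
time: 16.05
ee_pos: [0.6517, -0.2491, 0.1463]
eef_rot: [0.999, -0.04, 0.006, -0.001]
ft_force: [0.4, -0.6, 1.7]
width: 0.0003
```

Emit:
apply_moves(deltas=[{"translation":[0.043,-0.002,0],"turn":[0,0,0],"hand":0},{"translation":[0,0,0],"turn":[0,0,0],"hand":0}])

```text
time: 16.25
ee_pos: [0.6998, -0.2497, 0.1432]
eef_rot: [0.999, -0.039, 0.006, -0.002]
ft_force: [-0.3, -0.1, -0.8]
width: 0.0001
```

Run:
```python
from h import *
s=readout.read_state();print(s["ee_pos"],s["eef_rot"],s["ft_force"])
im=camera("scene")[:,:,::-1].copy();t=camera("top")[:,:,::-1].copy();cv2.imwrite("pics/sc7.png",im);cv2.imwrite("pics/t7.png",t)
T=cal("top");S=cal("scene")
u=np.array([np.cos(.077),-np.sin(.077),0]);n=np.array([np.sin(.077),np.cos(.077),0]);D=np.array([.6015,-.2405,0])
for x in [.055,.065,.075]: print(x,proj(T,D+u*x+[0,0,.037]).round(1),proj(S,D+u*x+[0,0,.037]).round(1))
cv2.imwrite("pics/s7.png",np.hstack([crop(im,165,160,110,120,4),crop(t,420,190,80,120,4)]))
```

```text
[ 0.6998388  -0.24968622  0.14317065] [ 0.99921891 -0.03907326  0.00560085 -0.00186427] [-0.34712835 -0.06767979 -0.8291231 ]
0.055 [454.5 200.9] [183.4 232.8]
0.065 [454.6 195.8] [180.7 235. ]
0.075 [454.8 190.6] [178.  237.3]
```

View pics/s7.png

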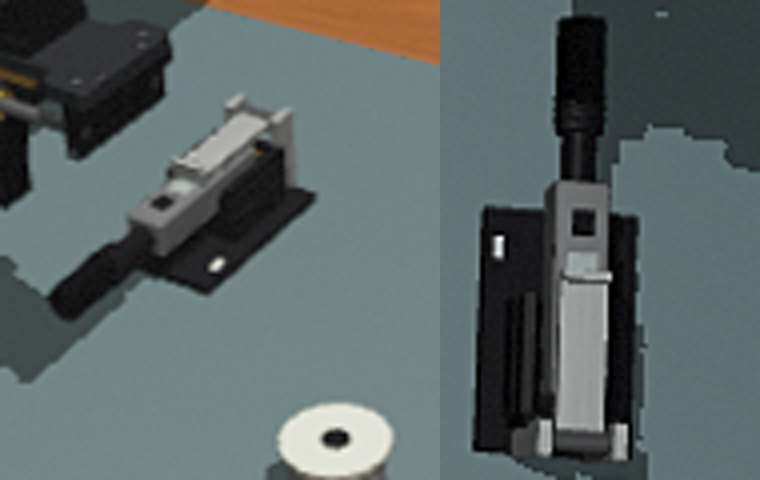

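The final view confirms the lever is shut over the iron, with the iron in the channel and the cap still out (cap end about +65 mm in the dock frame). Lowering in front of the cap.

Emit:
apply_moves(deltas=[{"translation":[0,0.0015,-0.045],"turn":[0,0,0],"hand":0},{"translation":[0,0,-0.04],"turn":[0,0,0],"hand":0},{"translation":[0,0,-0.015],"turn":[0,0,0],"hand":0},{"translation":[0,0,0],"turn":[0,0,0],"hand":0}])

```text
time: 16.75
ee_pos: [0.6936, -0.252, 0.046]
eef_rot: [0.999, -0.041, 0.007, 0.001]
ft_force: [-0.2, -0.4, 1.3]
width: 0.0002
```

Emit:
apply_moves(deltas=[{"translation":[0,0.004,-0.007],"turn":[0,0,0],"hand":0},{"translation":[0,0,0],"turn":[0,0,0],"hand":0},{"translation":[-0.01,0.001,0],"turn":[0,0,0],"hand":0},{"translation":[-0.006,0,0],"turn":[0,0,0],"hand":0}])

```text
time: 17.15
ee_pos: [0.6799, -0.2477, 0.0456]
eef_rot: [0.999, -0.041, 0.011, 0.002]
ft_force: [1.0, 0.2, -0.5]
width: 0.0002
```

Emit:
apply_moves(deltas=[{"translation":[0,0,-0.008],"turn":[0,0.02,0],"hand":0},{"translation":[-0.006,0.0005,0],"turn":[0,0,0],"hand":0},{"translation":[-0.006,0.0005,0],"turn":[0,0,0],"hand":0},{"translation":[-0.006,0.0005,0],"turn":[0,0,0],"hand":0}])

```text
time: 17.55
ee_pos: [0.6652, -0.2464, 0.041]
eef_rot: [0.999, -0.041, 0.005, 0.003]
ft_force: [6.2, -0.4, -1.4]
width: 0.0002
```

Emit:
apply_moves(deltas=[{"translation":[-0.006,0.0005,0],"turn":[0,0,0],"hand":0},{"translation":[-0.006,0.0005,0],"turn":[0,0,0],"hand":0},{"translation":[-0.004,0.0005,0],"turn":[0,0,0],"hand":0}])

```text
time: 17.85
ee_pos: [0.6527, -0.2448, 0.0436]
eef_rot: [0.999, -0.041, 0.011, 0.004]
ft_force: [6.1, -0.1, -1.0]
width: 0.0002
```

Emit:
apply_moves(deltas=[{"translation":[-0.005,0.0005,-0.004],"turn":[0,0.01,0],"hand":0},{"translation":[-0.005,0.0005,0],"turn":[0,0,0],"hand":0},{"translation":[-0.005,0.0005,0],"turn":[0,0,0],"hand":0}])

```text
time: 18.15
ee_pos: [0.65, -0.2437, 0.0465]
eef_rot: [0.999, -0.04, 0.021, 0.006]
ft_force: [17.6, -2.4, -0.0]
width: 0.0004
```

Emit:
apply_moves(deltas=[{"translation":[-0.006,0,-0.006],"turn":[0,0.03,0],"hand":0},{"translation":[-0.006,0,-0.002],"turn":[0,0.01,0],"hand":0},{"translation":[-0.006,0,0],"turn":[0,0,0],"hand":0}])

```text
time: 18.45
ee_pos: [0.65, -0.2436, 0.0487]
eef_rot: [0.999, -0.038, 0.022, 0.008]
ft_force: [21.2, -2.3, -0.8]
width: 0.0003
```

A hard stop at 21 N, well above the 6 N detent, so the cap is home. Backing off and checking.

Emit:
apply_moves(deltas=[{"translation":[0.02,-0.002,0],"turn":[0,0,0],"hand":0},{"translation":[0.03,-0.003,0],"turn":[0,0,0],"hand":0},{"translation":[0.02,0,0.04],"turn":[0,0,0],"hand":0},{"translation":[0,-0.03,0.045],"turn":[0,0,0],"hand":0},{"translation":[0,-0.03,0.045],"turn":[0,0,0],"hand":0}])

```text
time: 18.95
ee_pos: [0.7195, -0.3022, 0.1754]
eef_rot: [0.999, -0.033, 0.017, 0.005]
ft_force: [0.5, -1.2, -0.4]
width: 0.0
```

Emit:
apply_moves(deltas=[{"translation":[0,0,0],"turn":[0,0,0],"hand":0},{"translation":[0,0,0],"turn":[0,0,0],"hand":0}])

```text
time: 19.15
ee_pos: [0.7208, -0.3084, 0.1836]
eef_rot: [0.999, -0.036, 0.022, 0.008]
ft_force: [0.0, 0.8, -0.8]
width: 0.0005
```

Run:
```python
from h import *
s=readout.read_state();print(s["time"],s["ee_pos"],s["ft_force"])
t=camera("top")[:,:,::-1].copy();t0=cv2.imread("pics/t7.png")
def show(im):
  v=im.astype(int).mean(2)
  return ["".join(" .:-=+*#%@"[min(9,int(v[r,k])//18)] for k in range(428,478)) for r in range(190,308)]
a,b=show(t0),show(t)
for i,(p,q) in enumerate(zip(a,b)):
  if i<62 or i%6==0: print(190+i,p,"|",q)
T=cal("top")
for z,x in [(.037,.035),(.049,-.02),(.067,-.057)]:
  print(x,proj(T,np.array([.6015,-.2405,0])+np.array([np.cos(.077),-np.sin(.077),0])*x+[0,0,z]).round(1))
```

```text
19.15 [ 0.72081545 -0.30843421  0.18355408] [ 0.00545078  0.76390698 -0.8029776 ]
190 *+**++*+++++++*++++++++**:------------------------ | ++++++++++++++++++++++++++++++++++++++++++++++++++
191 *+**++++*+++*++++++++++**:---------------------:-- | ++++++++++++++++++++++++++++++++++++++++++++++++++
192 ***++*+++++*+*++*++++++**:--------------------:::- | ++++++++++++++++++++++++++++++++++++++++++++++++++
193 ++*+*+*+++*++*+*+++++****-::::----------------***: | ++++++++++++++++++++++++++++++++++++++++++++++++++
194 +*++*+*++*+++++*+++***-::     ...:-----------:---: | ++++++++++++++++++++++++++++++++++++++++++++++++++
195 *****+***++*+**+++++*-           :----------:--:-- | ++++++++++++++++++++++++++++++++++++++++++++++++++
196 **+***+*+++++++++*+**:           .---------------- | +*++++++++++++++++++++++++++++++++++++++++++++++++
197 **+*++++**+*+**++++**:           .---------------- | ++++++++++++++++++++++++++++++++++++++++++++++++++
198 *******+*++++*+*+*++*-           .---------------- | ++++++++++++++++++++++++++++++++++++++++++++++++++
199 ******++***+**+*+*+**.           :--------
[... 6010 characters left out ...]
....  .  ::. :::+:@%%%%%%%%%%@      .--****+** | *  .....  .  ::. ::-+=@%%%%%%%%%%@      :--*++++++
280 *. .....  . .::. .::+-@%%%%%%%%%%+   .  .--***++*+ | *. .....  . .::. :::+-@%%%%%%%%%%*      .--*++++++
286 # ......  . .::. ::-++@%%%%%%%%%%-   .  :--***+*** | * ......  . .::. ::=+=@%%%%%%%%%%+      :--**+++++
292 = ......  . :::   ..-#@%%%%%%%%%@    .  --*****+** | = .....   . .::  :.:-*%%%%%%%%%%%       --**++++++
298 : ........------=%%%:------------::=@%@ --*****+** | : ........------=%%%.-----------=::=%%% --**++++++
304 *********+-::::---=-::::... .....--*### ----*****+ | *********+:::::-----.:::... .....--*##* ----**++++
0.035 [454.2 211.3]
-0.02 [455.  239.3]
-0.057 [456.9 258. ]
```

The top-view check matches the seated prediction: cap end at row 210.5 (predicted 211.3), shoulder at 239.5 (predicted 239.3), no gap at the neck, lever unchanged. Handing in.

```bash
python3 -c "
from bench import order;print(order.close_job())"
```

```text
the job is handed in; nothing more can be done
None
```

The iron is on charge and the job is handed in, at about 19 s of the 72 s allowed; no verdict was reported. I opened the keeper, lifted the iron out of the tray by its tail and set it on the table. There I regripped it at the front of the handle and laid it tail first in the channel, about 6 mm short of the back wall. I then swung the keeper shut and pressed the cap home.

**Keeper:** it met its stop at 21 N, and the last viewed picture showed it shut with the cap still out. The final top view shows the same bright lever there.

**Cap and tail:** the push ended on a hard stop at 21 N, against a detent of about 6 N. In the top view after backing off, the cap end and the handle's shoulder lie within 1 pixel (about 2 mm) of the seated prediction, with no neck showing. The fingers are clear of everything.

**Disagreements:**
- The two cameras differed by about 3 mm on where the dock is, so I corrected the iron against the plate edges seen by the wrist camera before lowering it.
- While pressing the cap, the tool tilted by about 0.04 rad and rose about 5 mm.
- The final yaw was judged only from pixel columns and looked under about 0.03 rad.
- I did not measure the marker, spool and jar again. The arm never worked close to them.

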